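Index the dividing wheel and lock it with its pin

ROBOT

A 6-joint arm with a two-finger parallel gripper is mounted at the origin on a cart in front of the work surface, level with it; the furniture and walls round the work are solid. World frame = base frame: x ahead of the robot, y to its left, z up, the work surface at z = 0. Lengths are in mm, angles in rad, forces in N, time in s.
With the tool pointing down it reaches from about 425 to 950 mm from the base axis. Payload 14.7 kg.
Tool frame: the origin (TCP) lies between the finger pads; the fingertips stand 11 mm ahead of it and the grasp point (between the pads) lies 8 mm behind it; z points along the fingers, y is the line along which they close (so a half turn about z gives the same grasp; the last joint's range is limited). The gripper opens to 85 mm and grips with 20 to 120 N. Pads are 22 mm wide; open, the fingers measure 114 mm over their backs; the gripper's body (76 mm by 85 mm) begins 54 mm behind the grasp point. The pads swing forward as they close: fully open they stand 13 mm farther back than shut.
Start: joints at [-1.179, 0.48, 1.596, -0, 1.065, -0.047], TCP at [276.169, -588.407, 242.297] pointing down, gripper open.
Joint ranges: [-2.75, 2.75], [-0.82, 2.05], [0.23, 2.67], [-1.56, 4.7], [0.09, 2.69], [-2.92, 2.92]. Speed limits (rad/s): [1.89, 1.89, 2.39, 3.01, 3.01, 3.01].

INTERFACE

Orientations are given as a rotation vector (axis times angle).
In Python, from cell import bot gives the robot as it stands.
- The arm moves only by the tool servo_tool, never from a script. Its argument "moves" is one flat list of numbers, 7 for each row, row after row: the shift along the tool's x, y, z in m, then the turn, a rotation vector about the tool's x, y, z in rad, then the opening in per cent of the stroke, from 0 (shut) to 100 (fully open). A call has exactly 8 rows; each row shifts and turns the commanded pose from where the row before left it, along the tool's axes as they then stand; what a row does not reach is not made up. A row lasts 1/12 s, in which the tool goes at most 41.7 mm and 7.16 degrees, less where a joint would pass 70% of its speed; a pose out of reach is approached as far as the arm can. A call is refused whole if a number of a shift passes 0.0417 or a number of a turn 0.125, either way. A call with a gripper value outside its range is refused whole. The fingers move at their own pace and stop on an object; "force" is the grip in N (left out, the last holds). Time passes only in rows, so rows that do not move let the fingers close, or fill a call up. It gives the time, the measured TCP pose, the force, the opening and the grip force at its end, in the units of the state.
- bot.observe(): the state, without advancing time (a new reading comes with each control period).
- bot.snapshot(name): name is "scene" or "side" or "wrist"; returns (picture, depth): 384x512x3 uint8, blue, green, red; 384x512 float32, mm along the optical axis (not along the pixel's ray), 0 where there is no reading.
- bot.camera_model(name): a dict with "intrinsics" (3x3 intrinsics, pixels), "origin" and "orientation" of the camera in the world. Camera axes: x right, y down, z forward; pixel columns grow to the right and rows downward; lengths in mm; the calibration is good to about 2 mm. The wrist camera is an equidistant fisheye: a pixel r from the principal point sees the ray r / f radians off the axis. A picture is of the moment at which its call begins: read the wrist's pose just before it. camera_model takes no time and is no camera call; for the wrist camera it gives the pose at the moment of the call.
- bot.job_done(): hands the job in; it is judged then, once.
The state is a dict: "clock": time; "qpos": joint angles; "joint_vel": joint speeds; "tau": joint torques, N m; "position": TCP position; "orientation": TCP orientation; "ft_force": force on the tool from outside, world axes, zero at the start; "torque": the same for the moment, N m; "finger_gap": finger opening in mm; "grasp_force": force on a finger pad.
Only numpy, scipy, OpenCV 4.12 (cv2) and the standard library are available. Lean on these libraries where they do the work, as an engineer would, in place of code of your own. Each camera call takes 0.05 s, during which the arm holds its last target. There are 200 camera calls.

TASK

Turn the flat index wheel by its upright handle until the sector marked with the long raised bar shows wholly in the window of the fixed cover. Then take the lock pin out of its wooden holder, put it down through the guide behind the window, and ease the wheel a little to and fro until the pin is fully home in the wheel's notch, its head down on the guide. Work gently so that the pin is never forced, let go of everything, and leave the other things on the bench where they are.

Things in the scene. Friction and masses are not known exactly. Their poses are not given: they have to be found in the camera images.
- stand: Index stand, fixed: dark steel base plate 230x190x10 mm, a flat wheel on it, and at +x a green post with a cover arm over the wheel (64 mm wide, top 44 mm above the bench, from 29 to 115 mm from the axis along x). Origin: on the wheel's vertical axis at bench height; z up, x from the axis through the middle of window and guide.
- wheel (a joint): Wheel angle, rad, counter-clockwise from above, range -2.0 to 0.6, starts at -1.5 to -0.5. At 0 the marked sector is centred in the window; its whole bar shows within 0.26 either way. The wheel is a disc 172 mm across, top 33 mm above the bench; about 0.15 N m of friction resists turning and it stays where left.
- window (a point): Centre of the window in the cover arm, 30 mm (stand x) by 32 mm (stand y), at the arm's top, 46 mm from the wheel axis and 44 mm above the bench. Axes as the stand's.
- mark (a point): Top centre of the raised brass bar (24 mm radial x 8 mm x 3 mm) on the marked sector, 46 mm from the wheel axis. The other sectors bear a small round stud 9 mm across or the handle instead.
- handle_top (a point): Top end of the wheel's black upright handle, a round post 16 mm in diameter fixed on the wheel half a turn from the marked sector, 52 mm from the wheel axis; it stands from 37 to 90 mm above the bench. Turning the wheel carries it round; it may be gripped or pushed.
- guide_mouth (a point): Centre of the top of the guide, a square steel bush 34x34 mm on the cover arm, 75 mm from the wheel axis, 60 mm above the bench; axes as the stand's. Its upright hole is 15.2 mm wide, with a 2 mm chamfer at the top, and runs 22 mm down. A pin let down in it before a notch is under it stands on the rim, its foot 27 mm below this point, 17 mm short of home.
- guide_foot (a point): Point under the guide at the wheel top, 33 mm above the bench. The rim passing here has six notches 16.2 mm wide, open outward, one per sector; but the rim is a ring clamped up to 0.18 rad off true to the wheel, unmeasured: with the wheel near 0 the notch may lie 13 mm to a side. Eased under a standing pin, the notch lets it drop by its weight, then locks but for 0.04 rad of play.
- pin: Loose aluminium lock pin, 0.05 kg: shaft 14 mm thick, 44 mm long, foot chamfered 1.5 mm; on top a round black head 24 mm across, 26 mm high. Origin: centre of the foot, z up the shaft. Starts upright in the holder, foot 8 mm and underside of head 52 mm above the bench. Fully home, the head rests on the guide, foot 44 mm below its mouth. Never press it on stand or wheel with more than 25 N.
- holder: Wooden block 70 x 70 x 44 mm, fixed, with a central upright hole 17 mm wide and 36 mm deep in which the pin stands. Origin: centre of its underside.
- spanner_13: Bystander: open-ended spanner 165 x 32 x 8 mm lying between holder and stand; leave it. Origin: centre of its underside, y along its length.
- spacer_2: Bystander: flat steel ring 66 mm across, 10 mm high; leave it. Origin: centre of its underside.
- sanding_block: Bystander: cork sanding block 64 x 112 x 37 mm; leave it. Origin: centre of its underside.
Mind the look-alikes: they are no part of the job. Of the things like the pin, leave any that is orange; of the rest the smaller one is meant.

How it is judged:
By the outcome, as a careful person would: the job done as asked, in the order asked, and still so for the second after the job is handed in, with the robot touching nothing.
It also fails if it takes over 72 s, if anything falls off the work surface, if the arm or the gripper's body presses on something with over 40 N, if the wrist force passes 120 N, or if a joint passes its speed limit or range.

## Working session

There is one attempt and no reset: what is moved stays moved. The work goes in short steps, Python scripts to look and compute and a tool call to move; the robot and the scene stay as the last step left them, time stands still between calls to the robot, and variables do not carry over. Pictures are saved under pics/ and viewed, at most 10 in all, crops included, and the job is handed in when it is done.

Besides the shell and the picture viewer there is one more tool, called after "Call:" as name(argument=value, ...) on one line, values as JSON. servo_tool: Moves the arm, as the interface text tells. Its arguments: {"type":"object","properties":{"moves":{"type":"array","items":{"type":"number"}},"force":{"type":"number"}},"required":["moves"]}

```bash
ls; mkdir -p pics
cat > h.py <<'E'
import numpy as np,cv2
from scipy.spatial.transform import Rotation as R
from cell import bot
def cam(n):
    m=bot.camera_model(n);o=np.array(m['orientation'],float)
    M=o if o.shape==(3,3) else R.from_rotvec(o).as_matrix()
    return np.array(m['intrinsics']),np.array(m['origin']),M
def cloud(n,d):
    K,o,M=cam(n);v,u=np.mgrid[:384,:512]
    P=np.stack([(u-K[0,2])/K[0,0]*d,(v-K[1,2])/K[1,1]*d,d],-1)
    return P@M.T+o
E
python3 - <<'E'
from h import *
print(bot.observe())
print(bot.camera_model('scene'),bot.camera_model('side'))
for n in('scene','side'):
    p,d=bot.snapshot(n);np.savez('pics/%s1.npz'%n,p=p,d=d,c=cloud(n,d))
    globals()[n]=p
cv2.imwrite('pics/a1.png',cv2.resize(scene,(800,600)))
cv2.imwrite('pics/a2.png',cv2.resize(side,(800,600)))
E
```

```text
pics
{'clock': 0.0, 'qpos': array([-1.17862922e+00,  4.80803544e-01,  1.59687577e+00, -8.15742879e-06,
        1.06511808e+00, -4.65963615e-02]), 'joint_vel': array([ 0.00198174,  0.00026716, -0.00039039, -0.00026192, -0.00039257,
       -0.0006496 ]), 'tau': array([ 6.88175947e-03, -9.50638103e+01, -4.30190527e+01,  2.62229805e-04,
        1.18002511e-02,  1.66356494e-05]), 'position': array([ 275.99664436, -588.04589637,  241.69004521]), 'orientation': array([-3.06513702e+00, -6.83440970e-01,  3.36265921e-04]), 'ft_force': array([ 0.04759925, -0.17237158, -0.13954304]), 'torque': array([0.02044879, 0.02264175, 0.0311668 ]), 'grasp_force': 0.0, 'finger_gap': 85.12007714335388}
{'intrinsics': array([[375.51586309,   0.        , 259.06561676],
       [  0.        , 375.51586309, 194.63135728],
       [  0.        ,   0.        ,   1.        ]]), 'origin': array([-426.41918412, -619.4031433 ,  550.60212593]), 'orientation': array([-1.79029768,  0.95387526, -0.61879335])} {'intrinsics': array([[409.90122684,   0.        , 256.36336483],
       [  0.        , 409.90122684, 200.40461766],
       [  0.        ,   0.        ,   1.        ]]), 'origin': array([ 145.78264262, -985.37457113,  495.91597751]), 'orientation': array([-1.91334657,  0.32747576, -0.21470792])}
```

View pics/a1.png

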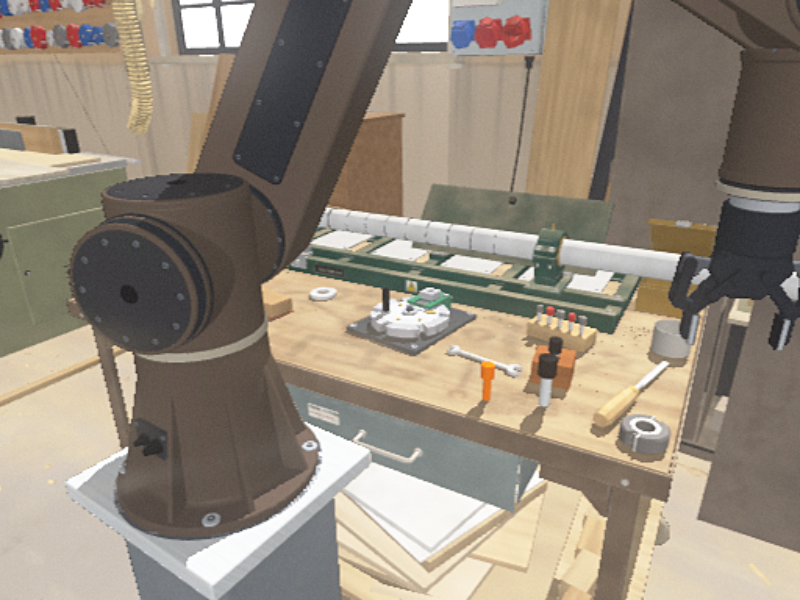

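View pics/a2.png

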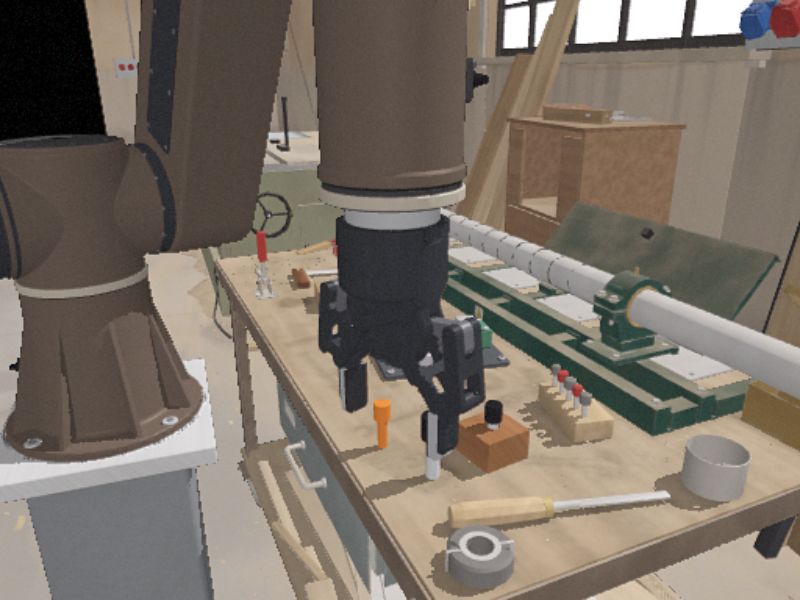

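Candidates in the scene picture (800 px): orange pin (487,380), a larger standing grey pin (547,378), and a black-headed pin in the wooden block (555,347). The pin in the holder is the non-orange, smaller one. The stand is at (410,320) with its handle at (386,300).

Run:
```python
from h import *
for n in('scene','side'):
    z=np.load('pics/%s1.npz'%n);p=z['p'].astype(int);c=z['c'];d=z['d']
    ok=(d>0)&(c[...,0]>300)&(c[...,0]<1000)&(c[...,1]>-700)&(c[...,1]<400)
    print(n,'bench z',np.median(c[...,2][ok&(abs(c[...,2])<8)]))
    B,G,Rr=p[...,0],p[...,1],p[...,2]
    def rep(t,m):
        nn,l,s,_=cv2.connectedComponentsWithStats((m&ok).astype(np.uint8))
        for i in range(1,nn):
            if s[i,4]<12: continue
            q=c[l==i]
            print(t,s[i,:5],'med',np.median(q,0).round(0),'lo',np.percentile(q,3,0).round(0),'hi',np.percentile(q,97,0).round(0))
    rep('black',(p.max(-1)<60)&(c[...,2]>20)&(c[...,2]<120))
    rep('orange',(Rr>200)&(G<150)&(B<70)&(c[...,2]>5))
    rep('wood',(Rr>110)&(Rr-B>70)&(G<Rr*0.62)&(c[...,2]>38)&(c[...,2]<50)&(Rr<220))
    rep('green',(G-Rr>30)&(c[...,2]>10)&(c[...,2]<70)&(c[...,0]<750))
    rep('white',(p.min(-1)>140)&(c[...,2]>25)&(c[...,2]<45)&(c[...,0]<800))
pp=np.load('pics/scene1.npz')['p'][170:280,210:390]
cv2.imwrite('pics/a3.png',cv2.resize(pp,(800,489),interpolation=2))
```

```text
scene bench z -1.0323049994118492
black [245 185   4   7  18] med [514.  77.  77.] lo [510.  72.  64.] hi [517.  83.  87.]
orange [308 233   9  22 108] med [ 363. -246.   46.] lo [ 357. -253.    7.] hi [ 367. -238.   68.]
green [261 187  28  11 123] med [608.   8.  42.] lo [574.  -5.  23.] hi [653.  63.  44.]
white [247 174  48   9  87] med [713.  97.  44.] lo [699.  17.  42.] hi [728. 201.  45.]
white [260 179   7   4  17] med [695. 133.  33.] lo [691. 118.  25.] hi [701. 144.  37.]
white [296 182  14   4  24] med [725. -23.  44.] lo [716. -48.  43.] hi [736.   0.  45.]
white [311 182  40  12  99] med [ 738. -116.   44.] lo [ 722. -198.   31.] hi [787. -45.  45.]
white [168 185  17  10 100] med [443. 342.  35.] lo [409. 315.  33.] hi [464. 389.  37.]
white [238 190  50  23 691] med [525.  19.  32.] lo [465. -48.  26.] hi [603. 105.  37.]
white [355 193  34   8  66] med [ 747. -281.   44.] lo [ 736. -324.   42.] hi [ 760. -222.   45.]
white [339 201  43  16 241] med [ 658. -271.   31.] lo [ 637. -326.   29.] hi [ 690. -206.   42.]
white [420 206  14   6  71] med [ 770. -449.   35.] l
[... 2242 characters left out ...]
22. -41.  34.]
white [350 243  43  28 351] med [ 658. -295.   32.] lo [ 639. -328.   30.] hi [ 689. -220.   43.]
white [346 244   7   3  14] med [ 655. -207.   32.] lo [ 647. -212.   30.] hi [ 663. -201.   33.]
white [440 280  18   9  92] med [ 751. -432.   36.] lo [ 729. -437.   26.] hi [ 762. -430.   44.]
white [273 293   9   4  22] med [ 408. -338.   28.] lo [ 403. -342.   26.] hi [ 417. -335.   33.]
white [455 297  25  13 164] med [ 727. -499.   36.] lo [ 714. -503.   26.] hi [ 757. -490.   44.]
white [289 318  52  10 254] med [ 436. -440.   27.] lo [ 399. -450.   25.] hi [ 482. -429.   29.]
white [293 339  34  20 197] med [ 399. -497.   26.] lo [ 379. -517.   25.] hi [ 424. -476.   27.]
```

View pics/a3.png

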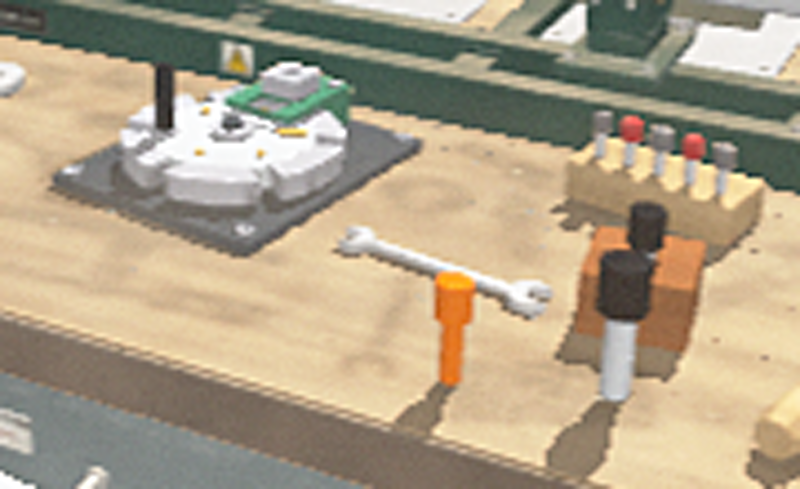

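The crop confirms that the pin with a black head is in the wooden block at crop pixel (647,228). The larger grey pin stands in front at (622,320), and the orange one is at (452,320). The bar is at (290,132), to the right of the window; the handle is at (165,95). I'll move above the stand for a close look.

Call:
servo_tool(moves=[0.015,-0.0135,-0.0034,0,0,0,100,0.0277,-0.0252,-0.0034,0,0,0,100,0.0277,-0.0252,-0.0034,0,0,0,100,0.0277,-0.0252,-0.0034,0,0,0,100,0.0277,-0.0252,-0.0034,0,0,0,100,0.0277,-0.0252,-0.0034,0,0,0,100,0.0277,-0.0252,-0.0034,0,0,0,100,0.0277,-0.0252,-0.0034,0,0,0,100])

```text
clock: 0.77
position: [384.7, -325.9, 269.5]
orientation: [-3.066, -0.683, 0.0]
ft_force: [1.5, -0.1, 0.2]
finger_gap: 85.3
grasp_force: 0.0
```

Call:
servo_tool(moves=[0.0277,-0.0252,-0.0034,0,0,0,100,0.0277,-0.0252,-0.0034,0,0,0,100,0.0277,-0.0252,-0.0034,0,0,0,100,0.0277,-0.0252,-0.0034,0,0,0,100,0.0277,-0.0252,-0.0034,0,0,0,100,0.0277,-0.0252,-0.0034,0,0,0,100,0.0277,-0.0252,-0.0034,0,0,0,100,0.015,-0.0135,-0.0034,0,0,0,100])

```text
clock: 1.43
position: [493.8, -63.8, 296.8]
orientation: [-3.065, -0.686, -0.0]
ft_force: [0.7, 0.1, -0.3]
finger_gap: 85.7
grasp_force: 0.0
```

Run:
```python
from h import *
s=bot.observe();print(s['clock'],s['position'],s['orientation'],s['qpos'])
m=bot.camera_model('wrist');print(m)
p,d=bot.snapshot('wrist');np.savez('pics/w1.npz',p=p,d=d,o=m['origin'],r=m['orientation'])
cv2.imwrite('pics/w1.png',cv2.resize(p,(800,600)))
```

```text
1.4333 [493.76031192 -63.81822386 296.79770702] [-3.06516606e+00 -6.85625453e-01 -3.92353906e-04] [-1.89959693e-01  2.08529486e-01  1.86827154e+00  8.27970978e-04
  1.06483415e+00  9.40314298e-01]
{'intrinsics': array([[297.31863964,   0.        , 257.77943489],
       [  0.        , 297.31863964, 194.20652205],
       [  0.        ,   0.        ,   1.        ]]), 'origin': array([568.52962466, -27.9755063 , 427.64582153]), 'orientation': array([ 2.41444031, -1.53307717, -0.24946949])}
```

View pics/w1.png

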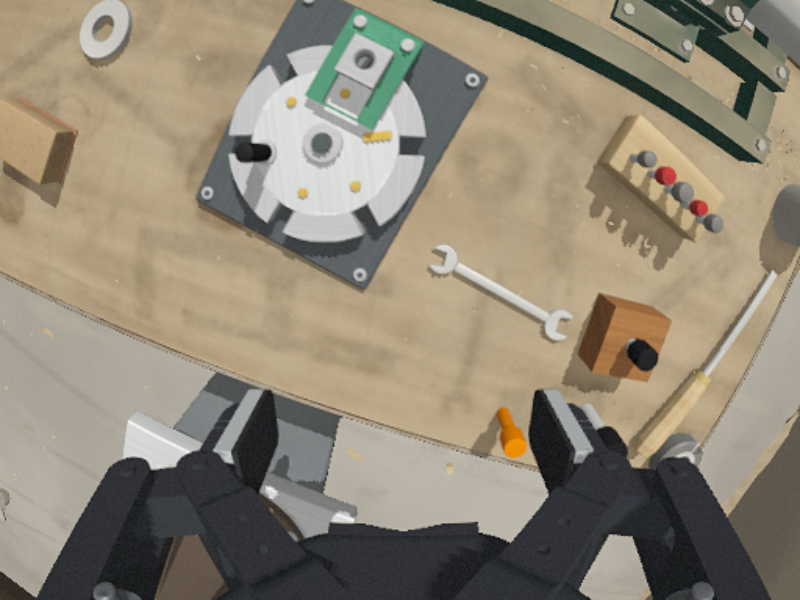

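Wrist view (800 px): hub at (322,143), guide hole (365,59), handle top (240,151), bar (377,137), plate screws (208,193), (360,275), (473,79), pin head (650,356), holder (625,335).

```bash
cat >> h.py <<'E'
def wray(uv,K,o,M):
    u=(np.atleast_2d(uv)-[K[0,2],K[1,2]])/K[0,0]; r=np.linalg.norm(u,axis=1)+1e-9
    return np.c_[u/r[:,None]*np.sin(r)[:,None],np.cos(r)]@M.T
def onz(uv,z,K,o,M):
    w=wray(uv,K,o,M); return o+w*((np.asarray(z)-o[2])/w[:,2])[:,None]
def wcloud(d,K,o,M):
    v,u=np.mgrid[:384,:512]; w=wray(np.c_[u.ravel(),v.ravel()],K,o,np.eye(3))
    return ((w/np.maximum(w[:,2:],.05)*d.reshape(-1,1))@M.T+o).reshape(384,512,3)
E
python3 - <<'E'
from h import *
f=np.load('pics/w1.npz');K=np.array([[297.3186,0,257.7794],[0,297.3186,194.2065],[0,0,1]]);o=f['o'];M=R.from_rotvec(f['r']).as_matrix()
N=dict(s1=(208,193,10),s2=(360,275,10),s3=(473,79,10),s4=(308,0,10),hub=(322,143,37),handle=(240,151,90),bar=(377,137,36),guide=(365,59,60),pin=(647,356,78))
q=np.array(list(N.values()));uv=(q[:,:2]+.5)*.64-.5
P=onz(uv,q[:,2],K,o,M);C=wcloud(f['d'],K,o,M)
for k,a,b in zip(N,P,uv): print(k,a.round(1),C[int(round(b[1])),int(round(b[0]))].round(1))
p=f['p'].astype(int);B,G,Rr=p[...,0],p[...,1],p[...,2]
def rep(t,m):
    nn,l,s,ce=cv2.connectedComponentsWithStats(m.astype(np.uint8))
    for i in range(1,nn):
        if s[i,4]<20: continue
        c=C[l==i]; print(t,s[i,4],ce[i].round(1),'mean',c.mean(0).round(1),'lo',np.percentile(c,2,0).round(1),'hi',np.percentile(c,98,0).round(1))
dk=(p.max(-1)<60)&(C[...,2]>55)
rep('headtop',dk&(C[...,2]>73)&(C[...,2]<82)&(C[...,1]<-250)&(C[...,0]>450))
rep('handletop',dk&(C[...,2]>84)&(C[...,2]<95)&(C[...,1]>0)&(C[...,0]>450))
rep('holder',(abs(C[...,2]-44)<4)&(Rr-B>50)&(Rr<200)&(C[...,1]<-250)&(C[...,0]>450))
rep('bar',(Rr-B>70)&(abs(C[...,2]-36)<5)&(C[...,0]<640)&(C[...,1]>-100)&(C[...,1]<150))
rep('guidetop',(abs(C[...,2]-60)<4)&(C[...,0]<700)&(C[...,1]>-100)&(C[...,1]<150))
rep('bigpin',dk&(C[...,0]<450)&(C[...,1]<-250)&(C[...,2]<110))
E
```

```text
s1 [464.  127.4  10. ] [465.4 126.1  13.9]
s2 [451.  -38.5  10. ] [451.6 -38.2  13.7]
s3 [657.9 -53.8  10. ] [657.8 -53.9  14.2]
s4 [666.2 112.5  10. ] [665.4 111.4  12.5]
hub [549.6  38.   37. ] [550.3  37.   43.1]
handle [523.4  84.9  90. ] [523.3  86.5  87.4]
bar [572.6  -1.9  36. ] [572.   -2.   35.3]
guide [625.6  31.6  60. ] [629.2  36.5  31.7]
pin [ 512.5 -301.2   78. ] [ 512.  -302.3   77.3]
headtop 154 [413.6 229.6] mean [ 509.6 -303.8   76.7] lo [ 499.8 -314.6   73.6] hi [ 519.3 -294.6   78.4]
handletop 115 [157.1  97.4] mean [523.8  80.7  88.7] lo [517.8  74.6  84.5] hi [529.8  87.8  90.8]
holder 1310 [402.3 219. ] mean [ 510.3 -300.2   43. ] lo [ 472.8 -340.5   41.2] hi [ 545.1 -268.9   44.6]
bar 25 [220.4  59.4] mean [595.8  38.6  35.1] lo [592.5  35.8  32.7] hi [599.3  41.6  37.3]
bar 26 [186.   64.7] mean [572.1  78.   35.3] lo [568.5  75.   34.1] hi [575.7  81.4  37.3]
bar 92 [241.   86.9] mean [573.4  -1.4  35.1] lo [566.3 -11.   33.1] hi [580.1   7.5  36.7]
bar 27 [227.1 118.7] mean [527.6  -2.3  35.2] lo [523.9  -5.5  34. ] hi [531.    0.8  36.6]
bar 24 [193.1 123.1] mean [503.8  37.2  34.8] lo [500.4  34.   32.2] hi [507.2  40.4  35.8]
guidetop 637 [233.4  39.1] mean [624.   31.1  59.1] lo [607.4  14.7  56.9] hi [640.7  47.9  60.7]
bigpin 195 [391.5 281.6] mean [ 423.  -322.7   79.6] lo [ 417.6 -337.6   59.5] hi [ 428.1 -314.5   91.6]
```

Geometry agrees (studs at 46 mm, guide at 75 mm, heights all match). The axis is at (549.8,37.9), stand yaw is about −0.08, and the wheel is at about −0.95. I'll go to the handle with a radial grip.

Call:
servo_tool(moves=[0.0178,-0.0238,0.02,0,0,0,100,0.0178,-0.0238,0.02,0,0,0,100,0.0178,-0.0238,0.02,0,0,0,100,0.0178,-0.0238,0.02,0,0,0,100,0.0178,-0.0238,0.02,0,0,0,100,0,0,0.02,0,0,-0.05,100,0,0,0.02,0,0,-0.05,100,0,0,0,0,0,0,100])

```text
clock: 2.15
position: [520.8, 78.8, 153.4]
orientation: [-3.026, -0.842, 0.009]
ft_force: [-1.0, -0.9, -0.7]
finger_gap: 85.6
grasp_force: 0.0
```

Call:
servo_tool(moves=[0,0,0.016,0,0,0,70,0,0,0.016,0,0,0,70,0,0,0.016,0,0,0,70,0,0,0.016,0,0,0,70,0,0,0.016,0,0,0,70,0,0,0.012,0,0,0,70,0,0,0,0,0,0,70,0,0,0,0,0,0,70])

```text
clock: 2.82
position: [523.1, 78.1, 65.1]
orientation: [-3.029, -0.834, 0.001]
ft_force: [0.0, 0.2, 0.2]
finger_gap: 59.7
grasp_force: 0.0
```

Run:
```python
from h import *
s=bot.observe();print(s['clock'],s['position'],s['orientation'],s['ft_force'],s['finger_gap'])
for n in('scene',):
    p,d=bot.snapshot(n);c=cloud(n,d);dk=(p.max(-1)<60)&(c[...,2]>60)&(c[...,2]<92)
    nn,l,st,_=cv2.connectedComponentsWithStats(dk.astype(np.uint8))
    for i in range(1,nn):
        if st[i,4]>10: q=c[l==i];print(st[i],q.mean(0),q.min(0),q.max(0))
```

```text
2.8167 [523.07971494  78.1063945   65.13775617] [-3.02887420e+00 -8.33655672e-01  1.01569490e-03] [0.00701704 0.20359195 0.20303638] 59.73002385603265
[245 185   4   8  24] [514.25724058  77.47266849  74.51515812] [509.07585208  69.49943797  61.64988649] [518.90821032  84.27769152  86.62557265]
```

Call:
servo_tool(moves=[0.001,-0.003,0,0,0,0,16,0,0,0,0,0,0,0,0,0,0,0,0,0,0,0,0,0,0,0,0,0,0,0,0,0,0,0,0,0,0,0,0,0,0,0,0,0,0,0,0,0,0,0,0,0,0,0,0,0], force=40)

```text
clock: 3.53
position: [523.1, 81.4, 65.5]
orientation: [3.028, 0.836, 0.002]
ft_force: [0.9, -3.5, 7.7]
finger_gap: 14.7
grasp_force: 38.9
```

Call:
servo_tool(moves=[-0.00303,9e-05,0,0,0,-0.0594,0,-0.00303,9e-05,0,0,0,-0.0594,0,-0.00303,9e-05,0,0,0,-0.0594,0,-0.00303,9e-05,0,0,0,-0.0594,0,-0.00303,9e-05,0,0,0,-0.0594,0,-0.00303,9e-05,0,0,0,-0.0594,0,-0.00303,9e-05,0,0,0,-0.0594,0,-0.00303,9e-05,0,0,0,-0.0594,0])

```text
clock: 4.2
position: [505.2, 64.9, 65.4]
orientation: [-2.744, -1.529, -0.001]
ft_force: [-3.4, 4.0, 12.5]
finger_gap: 14.7
grasp_force: 40.1
```

Call:
servo_tool(moves=[-0.00303,9e-05,0,0,0,-0.0594,0,-0.00303,9e-05,0,0,0,-0.0594,0,-0.00303,9e-05,0,0,0,-0.0594,0,-0.00303,9e-05,0,0,0,-0.0594,0,-0.00303,9e-05,0,0,0,-0.0594,0,-0.00303,9e-05,0,0,0,-0.0594,0,-0.00303,9e-05,0,0,0,-0.0594,0,-0.00303,9e-05,0,0,0,-0.0594,0])

```text
clock: 4.87
position: [496.6, 41.9, 65.4]
orientation: [-2.306, -2.132, 0.001]
ft_force: [-8.5, 2.2, 19.6]
finger_gap: 15.0
grasp_force: 40.9
```

Call:
servo_tool(moves=[0,0,0,0,0,0,0,0,0,0,0,0,0,70,0,0,0,0,0,0,70,0,0,0,0,0,0,70,0,0,0,0,0,0,70,0,0,-0.02,0,0,0,70,0,0,-0.04,0,0,0,70,0,0,-0.04,0,0,0,70])

```text
clock: 5.53
position: [496.5, 41.9, 164.9]
orientation: [-2.309, -2.127, 0.004]
ft_force: [1.0, -0.3, -0.7]
finger_gap: 60.0
grasp_force: 0.0
```

Call:
servo_tool(moves=[0,0,-0.04,0,0,0,100,0,0,-0.04,0,0,0,100,0,-0.01,-0.02,0,0,0.1,100,0,-0.02,0,0,0,0.1,100,0,-0.02,0,0,0,0.1,100,0,-0.02,0,0,0,0.1,100,0,0,0,0,0,0,100,0,0,0,0,0,0,100])

```text
clock: 6.2
position: [429.9, 59.6, 265.0]
orientation: [2.685, 1.63, 0.001]
ft_force: [-0.5, 0.2, -0.4]
finger_gap: 85.5
grasp_force: 0.0
```

```bash
cat >> h.py <<'E'
def wshot(name,crop=None):
    K,o,M=cam('wrist');p,d=bot.snapshot('wrist');np.savez('pics/%s.npz'%name,p=p,d=d)
    q=p if crop is None else p[crop[1]:crop[3],crop[0]:crop[2]]
    k=min(800/q.shape[1],600/q.shape[0]);cv2.imwrite('pics/%s.png'%name,cv2.resize(q,None,fx=k,fy=k,interpolation=2))
    return p.astype(int),d,wcloud(d,K,o,M)
def rep(t,m,C,n0=15):
    nn,l,s,ce=cv2.connectedComponentsWithStats(m.astype(np.uint8))
    for i in range(1,nn):
        if s[i,4]<n0: continue
        c=C[l==i]; print(t,s[i,4],ce[i].round(1),'mean',c.mean(0).round(1),'lo',np.percentile(c,2,0).round(1),'hi',np.percentile(c,98,0).round(1))
E
python3 - <<'E'
from h import *
s=bot.observe();print(s['clock'],s['position'],s['orientation'],s['qpos'])
p,d,C=wshot('w2');B,G,Rr=p[...,0],p[...,1],p[...,2]
rep('brass',(Rr-B>70)&(abs(C[...,2]-36)<6)&(abs(C[...,0]-550)<110)&(abs(C[...,1]-38)<110),C,8)
rep('guide',(abs(C[...,2]-60)<4)&(abs(C[...,0]-550)<110)&(abs(C[...,1]-38)<110),C)
rep('handle',(p.max(-1)<60)&(C[...,2]>84)&(C[...,2]<95)&(abs(C[...,0]-550)<110)&(abs(C[...,1]-38)<110),C)
E
```

```text
6.2 [429.86972444  59.57757126 264.97349555] [2.68536616e+00 1.62994497e+00 7.34868415e-04] [ 6.78612633e-02  1.47107862e-01  2.03624323e+00 -2.94089275e-05
  9.57702268e-01  5.47612513e-01]
brass 32 [355.5 103.5] mean [575.   75.4  35.3] lo [571.4  72.2  33.9] hi [578.5  78.8  36.4]
brass 33 [322.5 116.2] mean [529.4  78.8  35.1] lo [525.9  75.3  33.3] hi [532.5  82.3  37.1]
brass 92 [380.9 126.9] mean [594.8  33.9  35. ] lo [584.3  30.   33.3] hi [606.1  37.7  36.7]
brass 29 [374.6 161.3] mean [569.1  -3.9  35.2] lo [565.6  -7.5  34. ] hi [572.6  -0.7  36.5]
brass 28 [343.3 174.2] mean [ 5.233e+02 -5.000e-01  3.520e+01] lo [519.9  -4.   33.7] hi [527.    2.7  36.6]
guide 590 [407.4 121.5] mean [622.9  31.8  59. ] lo [606.4  15.   56.5] hi [640.5  48.7  60.7]
handle 141 [319.9 162.9] mean [496.8  42.7  88.4] lo [490.8  35.7  84.5] hi [502.9  49.1  90.3]
```

View pics/w2.png

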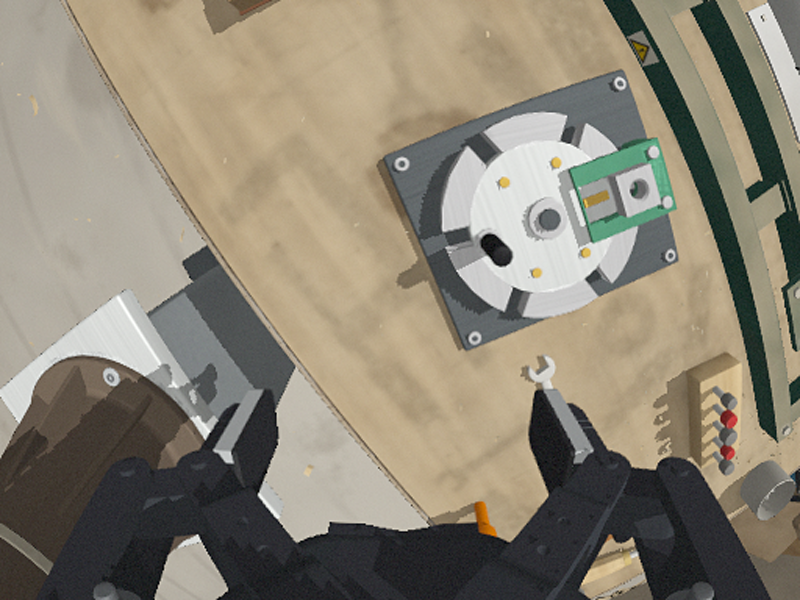

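The bar at (597,199) lies wholly in the window, and the measured wheel angle is about 0. Next I'll work out the ring offset from this picture, then move over the pin.

Call:
servo_tool(moves=[-0.0287,0.0239,0,0,0,0,100,-0.0287,0.0239,0,0,0,0,100,-0.0287,0.0239,0,0,0,0,100,-0.0287,0.0239,0,0,0,0,100,-0.0287,0.0239,0,0,0,0,100,-0.0287,0.0239,0,0,0,0,100,-0.0287,0.0239,0,0,0,0,100,-0.0287,0.0239,0,0,0,0,100])

```text
clock: 6.92
position: [494.1, -235.6, 264.4]
orientation: [2.686, 1.629, 0.0]
ft_force: [0.5, 0.8, -0.6]
finger_gap: 85.2
grasp_force: 0.0
```

Call:
servo_tool(moves=[-0.0287,0.0239,0,0,0,0,100,-0.0287,0.0239,0,0,0,0,100,0,0,0,0,0,0.12,80,0,0,0,0,0,0.12,80,0,0,0,0,0,0.12,80,0,0,0,0,0,0.12,80,0,0,0,0,0,0.12,80,0,0,0,0,0,0.12,80])

```text
clock: 7.58
position: [509.6, -306.7, 264.1]
orientation: [-3.089, -0.57, 0.0]
ft_force: [0.1, -1.5, -0.2]
finger_gap: 68.3
grasp_force: 0.0
```

Call:
servo_tool(moves=[0,0,0,0,0,0.123,80,0,0,0,0,0,0.123,80,0,0,0,0,0,0.123,80,0,0,0.015,0,0,0,80,0,0,0.02,0,0,0,80,0,0,0.02,0,0,0,80,0,0,0,0,0,0,80,0,0,0,0,0,0,80])

```text
clock: 8.25
position: [509.0, -306.0, 208.8]
orientation: [-3.14, -0.002, 0.003]
ft_force: [0.2, 0.4, 0.9]
finger_gap: 68.4
grasp_force: 0.0
```

Run:
```python
from h import *
s=bot.observe();print(s['clock'],s['position'],s['orientation'],s['qpos'])
p,d,C=wshot('w3');B,G,Rr=p[...,0],p[...,1],p[...,2]
reg=(abs(C[...,0]-510)<70)&(abs(C[...,1]+305)<60)
rep('head',(p.max(-1)<60)&reg&(abs(C[...,2]-78)<3),C)
rep('headall',(p.max(-1)<60)&reg&(C[...,2]>50)&(C[...,2]<85),C)
rep('holder',reg&(abs(C[...,2]-44)<4)&(Rr-B>40),C)
# ring notches from w2
f=np.load('pics/w2.npz')
sp=None
# recompute w2 camera: fit via stored tcp pose relation
K,o,M=cam('wrist');To=np.array(s['position']);TR=R.from_rotvec(s['orientation']).as_matrix()
ro=TR.T@(o-To);RM=TR.T@M
T2=np.array([429.86972444,59.57757126,264.97349555]);R2=R.from_rotvec([2.68536616,1.62994497,7.348e-4]).as_matrix()
o2=T2+R2@ro;M2=R2@RM
C2=wcloud(f['d'],K,o2,M2)
# project polar samples
th=np.arange(-180,180,1.)*np.pi/180
for ax,rr in(((549.2,37.5),(70,76,81)),):
    out=[]
    for r in rr:
        P=np.c_[ax[0]+r*np.cos(th),ax[1]+r*np.sin(th),np.full(th.size,33.)]
        c=(P-o2)@M2;a=np.arctan2(np.hypot(c[:,0],c[:,1]),c[:,2]);n=np.hypot(c[:,0],c[:,1])
        uv=np.c_[c[:,0]/n*a,c[:,1]/n*a]*K[0,0]+[K[0,2],K[1,2]]
        g=cv2.remap(f['p'].max(-1),uv[:,0].astype(np.float32),uv[:,1].astype(np.float32),1).ravel()
        dk=g<130
        e=np.flatnonzero(np.diff(dk.astype(int)))
        print(r,[(round(th[i],3),'in' if not dk[i] else 'out') for i in e])
```

```text
8.25 [ 509.01570333 -306.03313043  208.83473706] [-3.14044192e+00 -1.68253247e-03  2.79506805e-03] [-5.92332903e-01  4.38785706e-01  1.76209662e+00 -5.14559517e-05
  9.42828618e-01  9.77422173e-01]
head 442 [260.1 187.9] mean [ 509.9 -306.6   77.1] lo [ 499.7 -316.7   75.3] hi [ 519.9 -296.4   78.5]
headall 555 [260.1 185.3] mean [ 511.7 -306.7   74.8] lo [ 499.8 -316.7   57.5] hi [ 520.6 -297.    78.4]
holder 3819 [259.7 176.2] mean [ 511.6 -306.5   43.2] lo [ 473.3 -342.1   41.8] hi [ 545.6 -270.8   44.7]
70 [(np.float64(-2.461), 'in'), (np.float64(-2.234), 'out'), (np.float64(-1.396), 'in'), (np.float64(-1.169), 'out'), (np.float64(-0.419), 'in'), (np.float64(-0.262), 'out'), (np.float64(0.087), 'in'), (np.float64(0.122), 'out'), (np.float64(0.367), 'in'), (np.float64(0.384), 'out'), (np.float64(0.716), 'in'), (np.float64(0.942), 'out'), (np.float64(1.745), 'in'), (np.float64(1.99), 'out'), (np.float64(2.793), 'in'), (np.float64(2.967), 'out'), (np.float64(3.002), 'in'), (np.float64(3.019), 'out')]
76 [(np.float64(-2.443), 'in'), (np.float64(-2.251), 'out'), (np.float64(-1.396), 'in'), (np.float64(-1.222), 'out'), (np.float64(-1.204), 'in'), (np.float64(-1.187), 'out'), (np.float64(0.087), 'in'), (np.float64(0.105), 'out'), (np.float64(0.716), 'in'), (np.float64(0.925), 'out'), (np.float64(1.763), 'in'), (np.float64(1.972), 'out'), (np.float64(2.793), 'in'), (np.float64(2.967), 'out'), (np.float64(2.985), 'in'), (np.float64(3.019), 'out')]
81 [(np.float64(-2.443), 'in'), (np.float64(-2.251), 'out'), (np.float64(-1.379), 'in'), (np.float64(-1.187), 'out'), (np.float64(-0.209), 'in'), (np.float64(-0.122), 'out'), (np.float64(0.07), 'in'), (np.float64(0.105), 'out'), (np.float64(0.733), 'in'), (np.float64(0.925), 'out'), (np.float64(1.763), 'in'), (np.float64(1.972), 'out'), (np.float64(2.81), 'in'), (np.float64(2.95), 'out')]
```

The ring's notches sit about −0.156 rad from true, so after the pin stands the wheel needs to ease by about +0.156 (counter-clockwise). The pin is at (509.9,−306.6). Grasping its head.

Call:
servo_tool(moves=[0.0009,0.0006,0.025,0,0,0,60,0,0,0.025,0,0,0,60,0,0,0.025,0,0,0,60,0,0,0.025,0,0,0,60,0,0,0.025,0,0,0,60,0,0,0.015,0,0,0,60,0,0,0.01,0,0,0,60,0,0,0,0,0,0,60])

```text
clock: 8.97
position: [510.0, -306.4, 58.8]
orientation: [-3.141, -0.001, 0.001]
ft_force: [-1.0, -0.0, 0.2]
finger_gap: 51.4
grasp_force: 0.0
```

Call:
servo_tool(moves=[0,0,0,0,0,0,10,0,0,0,0,0,0,10,0,0,0,0,0,0,10,0,0,0,0,0,0,10,0,0,0,0,0,0,10,0,0,0,0,0,0,10,0,0,0,0,0,0,10,0,0,0,0,0,0,10], force=25)

```text
clock: 9.63
position: [511.0, -307.0, 61.1]
orientation: [3.14, 0.0, 0.003]
ft_force: [-0.7, -0.0, 9.9]
finger_gap: 23.3
grasp_force: 26.0
```

Call:
servo_tool(moves=[0,0,-0.01,0,0,0,10,0,0,-0.015,0,0,0,10,0,0,-0.02,0,0,0,10,0,0,-0.02,0,0,0,10,0,0,-0.02,0,0,0,10,0,0,-0.02,0,0,0,10,0,0,-0.015,0,0,0,10,0,0,0,0,0,0,10])

```text
clock: 10.3
position: [511.5, -307.2, 183.8]
orientation: [3.139, 0.0, 0.007]
ft_force: [0.8, -0.4, -0.3]
finger_gap: 23.1
grasp_force: 25.1
```

Call:
servo_tool(moves=[0.0063,-0.0165,0,0,0,0,10,0.0127,-0.0331,0,0,0,0,10,0.0127,-0.0331,0,0,0,0,10,0.0127,-0.0331,0,0,0,0,10,0.0127,-0.0331,0,0,0,0,10,0.0127,-0.0331,0,0,0,0,10,0.0127,-0.0331,0,0,0,0,10,0.0127,-0.0331,0,0,0,0,10])

```text
clock: 10.97
position: [605.2, -56.3, 179.8]
orientation: [-3.142, -0.0, 0.0]
ft_force: [1.3, -1.2, -0.7]
finger_gap: 22.9
grasp_force: 25.1
```

Call:
servo_tool(moves=[0.0127,-0.0331,0,0,0,0,10,0.0063,-0.0165,0,0,0,0,10,0,0,0,0,0,0,10,0,0,0,0,0,0,10,0,0,0,0,0,0,10,0,0,0,0,0,0,10,0,0,0,0,0,0,10,0,0,0,0,0,0,10])

```text
clock: 11.63
position: [624.0, -9.4, 179.8]
orientation: [3.142, -0.002, -0.0]
ft_force: [0.6, 1.0, -1.4]
finger_gap: 23.0
grasp_force: 25.1
```

Run:
```python
from h import *
s=bot.observe();print(s['clock'],s['position'],s['orientation'],s['finger_gap'],s['ft_force'])
p,d,C=wshot('w4');B,G,Rr=p[...,0],p[...,1],p[...,2]
reg=(abs(C[...,0]-550)<130)&(abs(C[...,1]-38)<110)
rep('guide',(abs(C[...,2]-59)<4)&reg,C)
rep('brass',(Rr-B>70)&(abs(C[...,2]-36)<6)&reg,C,8)
t=np.array(s['position'])
near=(abs(C[...,0]-t[0])<40)&(abs(C[...,1]-t[1])<25)&(C[...,2]>90)&(C[...,2]<300)
rep('shaft',near&(C[...,2]<165),C)
for z in range(115,170,8):
    q=C[near&(abs(C[...,2]-z)<4)]
    if len(q)>3: print(z,len(q),np.percentile(q,[3,50,97],axis=0).round(1).tolist())
```

```text
11.6333 [623.98608132  -9.42010898 179.79621724] [ 3.14158147e+00 -1.67442094e-03 -2.93734239e-05] 22.976610651617847 [ 0.55666586  0.99346009 -1.43481679]
guide 1223 [213.4 191.6] mean [625.   31.8  59. ] lo [607.5  15.   56.3] hi [641.7  48.4  60.6]
brass 83 [216.  216.7] mean [590.6  34.3  35. ] lo [584.6  30.9  33.4] hi [596.9  37.6  36.4]
brass 43 [178.9 229.1] mean [576.1  74.7  35. ] lo [572.7  71.3  33.2] hi [579.2  78.2  36.6]
brass 38 [180.2 266.1] mean [530.2  78.6  35. ] lo [526.3  75.3  33.5] hi [533.7  82.3  36.2]
shaft 474 [258.5 231.3] mean [627.5  -8.5 145.2] lo [623.  -15.  128.1] hi [629.3  -1.9 160.6]
131 89 [[622.2, -15.1, 127.3], [627.8, -8.9, 131.1], [628.8, -2.3, 134.6]]
139 110 [[623.1, -15.0, 135.1], [627.6, -8.9, 138.6], [629.0, -2.4, 142.7]]
147 111 [[623.8, -14.7, 143.2], [627.9, -8.2, 147.1], [628.9, -2.0, 150.9]]
155 127 [[624.4, -14.3, 151.3], [628.2, -8.8, 154.8], [629.4, -2.3, 158.4]]
163 38 [[627.5, -13.3, 159.1], [628.7, -8.2, 160.0], [629.6, -3.7, 162.3]]
```

View pics/w4.png

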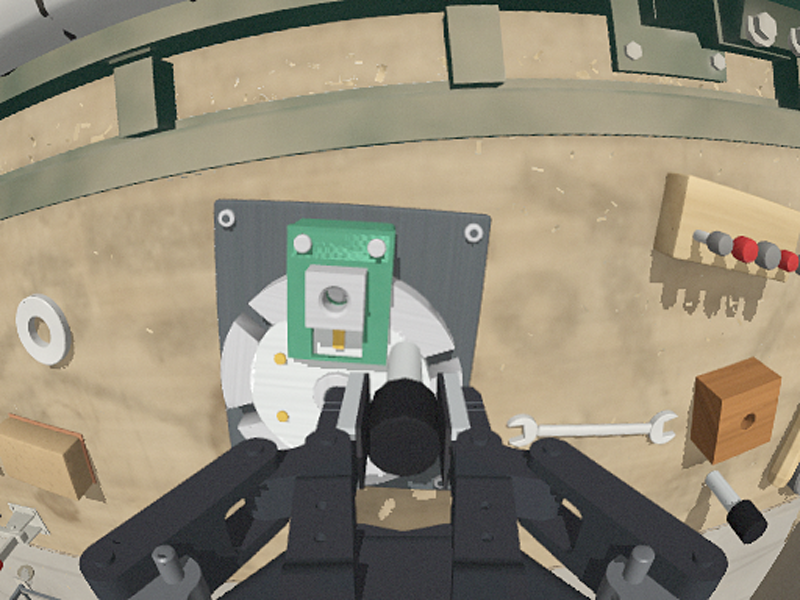

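The pin is held upright at (405,400) and the holder is empty. The guide hole is at (334,298) with the bar visible beneath it. I'll hover the pin over the mouth and compare again.

Call:
servo_tool(moves=[0.0005,-0.0073,0,0,0,0,10,0.0005,-0.011,0,0,0,0,10,0.0005,-0.011,0,0,0,0,10,0.0005,-0.011,0.01,0,0,0,10,0.0005,0,0.016,0,0,0,10,0,0,0.016,0,0,0,10,0,0,0.008,0,0,0,10,0,0,0,0,0,0,10])

```text
clock: 12.35
position: [625.3, 32.8, 127.4]
orientation: [-3.142, -0.002, 0.005]
ft_force: [0.0, -0.2, -0.6]
finger_gap: 23.3
grasp_force: 25.1
```

Run:
```python
from h import *
s=bot.observe();print(s['clock'],s['position'],s['orientation'],s['finger_gap'],s['ft_force'])
p,d,C=wshot('w5',(160,100,360,250));B,G,Rr=p[...,0],p[...,1],p[...,2]
reg=(abs(C[...,0]-550)<130)&(abs(C[...,1]-38)<110)
rep('guide',(abs(C[...,2]-59)<4)&reg,C)
t=np.array(s['position'])
near=(abs(C[...,0]-t[0])<20)&(abs(C[...,1]-t[1])<20)
for z in range(66,112,6):
    q=C[near&(abs(C[...,2]-z)<3)]
    if len(q)>3: print(z,len(q),np.percentile(q,[3,50,97],axis=0).round(1).tolist())
```

```text
12.35 [625.32306235  32.75201069 127.37162065] [-3.14154396e+00 -1.59526569e-03  5.37328205e-03] 23.32339005336647 [ 0.009168   -0.1696841  -0.61647029]
guide 1497 [261.5 211.5] mean [627.8  31.4  59. ] lo [608.6  15.   56.1] hi [641.6  48.5  60.4]
guide 83 [250.7 334.7] mean [504.   40.7  58.8] lo [499.   33.9  55.3] hi [506.1  47.9  62.7]
78 68 [[623.1, 27.2, 75.6], [628.9, 33.6, 78.3], [629.9, 40.0, 80.6]]
84 81 [[624.2, 27.1, 81.1], [628.9, 33.3, 83.7], [630.1, 39.7, 86.8]]
90 82 [[624.9, 27.3, 87.2], [629.0, 33.3, 90.1], [630.1, 40.2, 92.8]]
96 84 [[624.7, 27.5, 93.3], [629.0, 34.3, 96.1], [630.2, 40.4, 98.8]]
102 102 [[625.7, 27.5, 99.3], [629.5, 33.4, 102.0], [630.6, 39.9, 104.8]]
108 53 [[628.2, 29.1, 105.4], [629.8, 34.0, 106.9], [630.5, 38.2, 109.5]]
```

View pics/w5.png

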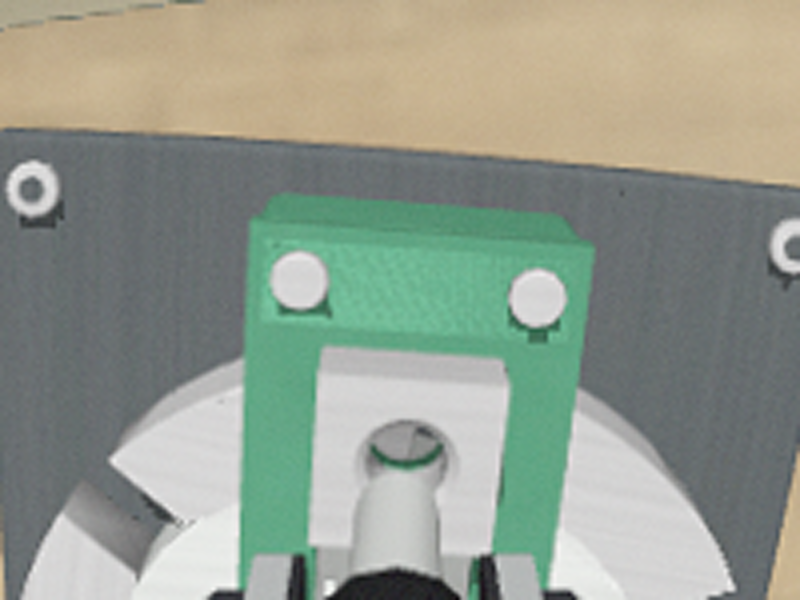

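Shaft centre is at about (623,33.5), against the hole at (624.4,31.7): the shaft sits a little left of the hole in the crop (397 vs 406 px). I'll correct that and lower gently.

Call:
servo_tool(moves=[0.0012,0.0018,0,0,0,0,10,0,0,0.004,0,0,0,10,0,0,0.003,0,0,0,10,0,0,0.003,0,0,0,10,0,0,0.002,0,0,0,10,0,0,0.002,0,0,0,10,0,0,0.002,0,0,0,10,0,0,0,0,0,0,10], force=20)

```text
clock: 13.07
position: [627.7, 30.0, 113.3]
orientation: [-3.142, -0.0, 0.001]
ft_force: [-0.2, -0.2, -0.2]
finger_gap: 22.9
grasp_force: 25.1
```

Run:
```python
from h import *
s=bot.observe();print(s['clock'],s['position'],s['orientation'],s['ft_force'],s['grasp_force'])
p,d,C=wshot('w6',(190,120,330,225))
t=np.array(s['position']);near=(abs(C[...,0]-t[0])<14)&(abs(C[...,1]-t[1])<14)
for z in range(60,100,6):
    q=C[near&(abs(C[...,2]-z)<3)]
    if len(q)>3: print(z,len(q),np.percentile(q,[3,50,97],axis=0).round(1).tolist())
reg=(abs(C[...,0]-625)<40)&(abs(C[...,1]-31)<40)
rep('guide',(abs(C[...,2]-58.5)<2.5)&reg,C)
s=bot.observe();print(s['position'])
```

```text
13.0667 [627.66231357  29.9994411  113.28313879] [-3.14157906e+00 -2.76683924e-04  8.13902972e-04] [-0.24827563 -0.1705818  -0.24347871] 25.076938110942137
60 1043 [[615.1, 16.6, 57.6], [632.4, 28.5, 59.2], [640.9, 43.4, 60.7]]
66 71 [[626.0, 24.6, 63.6], [631.4, 30.5, 66.2], [632.4, 37.1, 68.9]]
72 80 [[626.6, 24.4, 69.1], [631.2, 30.9, 71.9], [632.3, 37.3, 74.5]]
78 82 [[627.6, 24.6, 75.2], [631.6, 30.9, 78.1], [632.6, 37.1, 80.7]]
84 86 [[627.4, 25.1, 81.5], [631.8, 31.5, 84.4], [633.0, 37.8, 86.9]]
90 99 [[629.2, 25.3, 87.1], [632.1, 30.6, 89.7], [633.2, 37.0, 92.7]]
96 24 [[631.3, 26.9, 93.2], [632.5, 31.2, 94.3], [633.3, 34.8, 95.0]]
guide 1513 [257.4 221.1] mean [629.   31.6  59. ] lo [609.9  14.9  56.9] hi [641.5  47.9  60.4]
[627.72906543  29.99315862 113.48211303]
```

View pics/w6.png

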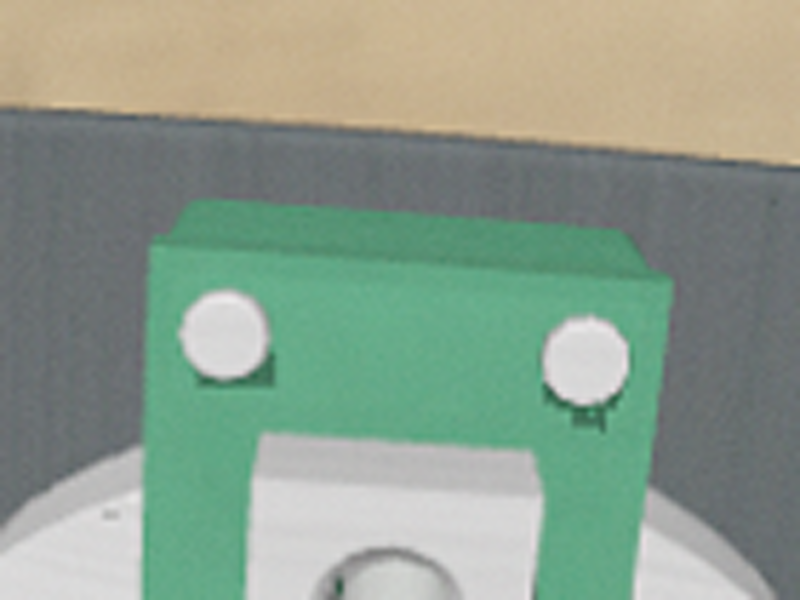

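The shaft is now almost centred over the hole, top edge at (388,550) of the crop. I'll make a small x correction and carry on down.

Call:
servo_tool(moves=[-0.0009,-0.0004,0,0,0,0,10,0,0,0,0,0,0,10,0,0,0.0015,0,0,0,10,0,0,0.0015,0,0,0,10,0,0,0.0015,0,0,0,10,0,0,0.0015,0,0,0,10,0,0,0,0,0,0,10,0,0,0,0,0,0,10])

```text
clock: 13.78
position: [626.9, 30.4, 107.5]
orientation: [-3.142, -0.0, 0.001]
ft_force: [-0.0, 0.4, -1.3]
finger_gap: 23.2
grasp_force: 25.0
```

Call:
servo_tool(moves=[0,0,0.0015,0,0,0,10,0,0,0.0015,0,0,0,10,0,0,0.0015,0,0,0,10,0,0,0.0015,0,0,0,10,0,0,0.0015,0,0,0,10,0,0,0.0015,0,0,0,10,0,0,0,0,0,0,10,0,0,0,0,0,0,10])

```text
clock: 14.45
position: [626.9, 30.4, 98.5]
orientation: [-3.142, -0.0, 0.0]
ft_force: [-1.9, 0.3, -1.4]
finger_gap: 23.1
grasp_force: 25.0
```

Call:
servo_tool(moves=[0,0,0.0015,0,0,0,10,0,0,0.0015,0,0,0,10,0,0,0.0015,0,0,0,10,0,0,0.0015,0,0,0,10,0,0,0.0015,0,0,0,10,0,0,0.0015,0,0,0,10,0,0,0.001,0,0,0,10,0,0,0,0,0,0,10])

```text
clock: 15.12
position: [626.8, 30.4, 88.4]
orientation: [3.142, 0.0, -0.001]
ft_force: [-1.3, 0.3, -1.7]
finger_gap: 23.0
grasp_force: 25.0
```

Call:
servo_tool(moves=[0,0,0,0,0,0,55,0,0,0,0,0,0,55,0,0,0,0,0,0,55,0,0,0,0,0,0,55,0,0,-0.02,0,0,0,55,0,0,-0.04,0,0,0,55,0,0,-0.03,0,0,0,55,0,0,0,0,0,0,55])

```text
clock: 15.78
position: [630.1, 30.4, 184.8]
orientation: [3.142, 0.0, 0.013]
ft_force: [2.0, -0.1, -0.0]
finger_gap: 46.8
grasp_force: 0.0
```

Call:
servo_tool(moves=[-0.015,-0.0015,0,0,0,0,70,-0.025,-0.0025,0,0,0,0,70,-0.025,-0.0025,0,0,0,0,70,-0.025,-0.0025,0,0,0,0,70,-0.025,-0.0025,0,0,0,0,70,-0.014,0,0,0,0,0,70,0,0,0,0,0,0,70,0,0,0,0,0,0,70])

```text
clock: 16.45
position: [498.1, 41.9, 179.1]
orientation: [-3.142, -0.001, -0.002]
ft_force: [0.2, -0.5, 0.5]
finger_gap: 59.9
grasp_force: 0.0
```

```bash
cat > chk.py <<'E'
from h import *
import sys
s=bot.observe();print(s['clock'],s['position'],s['orientation'],s['ft_force'],s['finger_gap'])
p,d,C=wshot(sys.argv[1]);B,G,Rr=p[...,0],p[...,1],p[...,2]
rep('head',(p.max(-1)<70)&(C[...,2]>60)&(C[...,2]<115)&(abs(C[...,0]-624)<22)&(abs(C[...,1]-32)<22),C)
reg=(abs(C[...,0]-550)<110)&(abs(C[...,1]-38)<110)
rep('brass',(Rr-B>70)&(abs(C[...,2]-36)<6)&reg,C,8)
rep('handle',(p.max(-1)<60)&(C[...,2]>84)&(C[...,2]<95)&(abs(C[...,0]-500)<25)&(abs(C[...,1]-38)<60),C)
E
python3 chk.py w7
```

```text
16.45 [498.10620771  41.89626398 179.11675078] [-3.14159149e+00 -5.26227385e-04 -1.50611703e-03] [ 0.21621351 -0.48055642  0.48761296] 59.86340980133895
head 917 [275.3  39.9] mean [622.6  31.2 100.9] lo [612.7  21.   86.3] hi [633.8  41.  103.6]
brass 194 [268.3  82.8] mean [595.3  33.7  35.2] lo [584.   30.2  33.8] hi [606.3  37.6  36.6]
brass 59 [223.1 104.5] mean [575.6  75.   35.2] lo [572.3  71.3  33.8] hi [578.9  78.8  36.4]
brass 60 [309.1 111.5] mean [569.5  -4.1  35.3] lo [566.1  -7.8  34.3] hi [ 5.728e+02 -4.000e-01  3.690e+01]
brass 59 [220.5 153.1] mean [530.   78.4  35.2] lo [526.1  74.9  34. ] hi [533.9  81.8  36.5]
brass 56 [303.9 159.5] mean [ 5.238e+02 -5.000e-01  3.500e+01] lo [520.3  -3.7  33.6] hi [527.2   3.1  36.3]
handle 271 [260.1 203.6] mean [499.   41.4  88.5] lo [492.2  34.4  85.1] hi [505.   47.9  90.5]
```

The pin stands on the rim with its head top at 103 mm, as expected, and the wheel is unmoved. Gripping the handle.

Call:
servo_tool(moves=[0.0005,0.0005,0.02,0,0,0,70,0,0,0.025,0,0,0,70,0,0,0.025,0,0,0,60,0,0,0.02,0,0,0,50,0,0,0.015,0,0,0,45,0,0,0.008,0,0,0,45,0,0,0,0,0,0,40,0,0,0,0,0,0,40])

```text
clock: 17.17
position: [499.1, 41.3, 65.7]
orientation: [3.142, 0.0, -0.0]
ft_force: [0.6, 0.5, 0.3]
finger_gap: 34.3
grasp_force: 0.0
```

Call:
servo_tool(moves=[0,0,0,0,0,0,10,0,0,0,0,0,0,10,0,0,0,0,0,0,10,0,0,0,0,0,0,10,0,0,0,0,0,0,10,0,0,0,0,0,0,10,0,0,0,0,0,0,10,0,0,0,0,0,0,10], force=20)

```text
clock: 17.83
position: [499.4, 41.3, 66.6]
orientation: [3.142, 0.0, 0.003]
ft_force: [0.1, -1.8, 8.1]
finger_gap: 15.1
grasp_force: 21.1
```

Call:
servo_tool(moves=[0,0.0006,0,0,0,-0.012,10,0,0.0006,0,0,0,-0.012,10,0,0.0006,0,0,0,-0.012,10,0,0.0006,0,0,0,-0.012,10,0,0.0006,0,0,0,-0.012,10,0,0.0006,0,0,0,-0.012,10,0,0.0006,0,0,0,-0.012,10,0,0,0,0,0,0,10])

```text
clock: 18.5
position: [499.1, 37.2, 66.6]
orientation: [-3.139, -0.133, -0.002]
ft_force: [-1.1, -0.6, 10.5]
finger_gap: 15.1
grasp_force: 21.3
```

```bash
python3 chk.py w8
```

```text
18.5 [499.05443427  37.21935575  66.58614055] [-3.13868807e+00 -1.33371614e-01 -1.95026850e-03] [-1.0726548  -0.61393507 10.52949377] 15.06758056339467
head 1492 [310.8  11.2] mean [614.4  30.1  94.8] lo [611.8  19.7  79.6] hi [618.9  39.9 102.9]
brass 580 [277.2  75. ] mean [595.1  36.1  35.2] lo [584.2  32.5  33.8] hi [606.4  39.7  36.7]
brass 182 [200.3 109.3] mean [573.4  76.2  35.1] lo [569.7  72.5  33.5] hi [577.1  80.   36.4]
brass 170 [342.5 125.7] mean [571.5  -2.9  35.1] lo [567.7  -6.7  33.6] hi [575.2   0.7  36.4]
brass 162 [195.5 188.6] mean [527.8  77.2  35.1] lo [523.9  73.4  33.3] hi [531.4  81.1  36.3]
brass 149 [329.3 202.3] mean [525.8  -1.9  35. ] lo [521.5  -6.   32.7] hi [529.5   1.8  36.3]
handle 1184 [257.3 289.2] mean [500.5  38.8  89. ] lo [490.9  29.4  84.6] hi [511.5  48.1  93.5]
handle 54 [216.9 273.1] mean [507.9  57.   89.4] lo [505.1  53.1  84.1] hi [511.3  60.1  94.9]
handle 48 [298.5 272.8] mean [510.8  21.6  89. ] lo [508.3  18.5  84.2] hi [514.   25.4  94.7]
```

Call:
servo_tool(moves=[0,0.0005,0,0,0,-0.01,10,0,0.0005,0,0,0,-0.01,10,0,0.0005,0,0,0,-0.01,10,0,0.0005,0,0,0,-0.01,10,0,0.0005,0,0,0,-0.01,10,0,0.0005,0,0,0,-0.01,10,0,0,0,0,0,0,10,0,0,0,0,0,0,10])

```text
clock: 19.22
position: [499.1, 34.2, 66.6]
orientation: [-3.133, -0.226, -0.001]
ft_force: [-2.8, -0.1, 12.3]
finger_gap: 15.3
grasp_force: 21.5
```

```bash
python3 chk.py w9 | grep -v handle
```

```text
19.2167 [499.06965416  34.23465444  66.57412649] [-3.13340838e+00 -2.26250807e-01 -1.15246433e-03] [-2.81112298 -0.12552935 12.30686117] 15.312355579884915
head 1681 [323.1  12. ] mean [615.3  29.7  94.8] lo [612.3  18.9  79. ] hi [620.5  39.7 102.5]
brass 579 [277.1  74.9] mean [595.2  38.9  35.2] lo [584.1  35.2  33.9] hi [606.3  42.5  36.5]
brass 181 [200.1 109.5] mean [570.9  77.6  35.1] lo [567.2  73.9  33.6] hi [574.7  81.5  36.4]
brass 163 [342.5 125.8] mean [573.8  -1.6  35.1] lo [570.2  -5.5  33.8] hi [577.5   2.2  36.5]
brass 161 [195.4 188.6] mean [525.4  75.8  35.2] lo [521.6  72.1  34. ] hi [529.   79.7  36.4]
brass 144 [329.2 202.2] mean [528.3  -3.2  35. ] lo [524.6  -7.1  33. ] hi [5.319e+02 3.000e-01 3.650e+01]
```

Call:
servo_tool(moves=[0,0.0003,0,0,0,-0.006,10,0,0.0003,0,0,0,-0.006,10,0,0.0003,0,0,0,-0.006,10,0,0.0003,0,0,0,-0.006,10,0,0.0003,0,0,0,-0.006,10,0,0.0003,0,0,0,-0.006,10,0,0,0,0,0,0,10,0,0,0,0,0,0,10])

```text
clock: 19.93
position: [499.2, 32.5, 66.6]
orientation: [-3.129, -0.283, -0.001]
ft_force: [-4.6, -0.8, 13.3]
finger_gap: 15.3
grasp_force: 21.6
```

```bash
python3 chk.py w10 | egrep -v 'handle|brass 1'
```

```text
19.9333 [499.17109238  32.45886145  66.57903766] [-3.12881805e+00 -2.82609600e-01 -6.94390622e-04] [-4.61933831 -0.80470641 13.26652107] 15.291709018901297
head 2016 [318.   16.4] mean [617.9  31.5  81.3] lo [612.5  20.8  63.3] hi [625.5  42.   86.5]
brass 582 [277.1  74.9] mean [595.   40.5  35.2] lo [584.   36.7  33.8] hi [606.3  44.3  36.7]
```

The head top has dropped to 86 mm, so the pin is home. Releasing and backing off.

Call:
servo_tool(moves=[0,0,0,0,0,0,60,0,0,0,0,0,0,60,0,0,0,0,0,0,60,0,0,0,0,0,0,60,0,0,-0.02,0,0,0,60,0,0,-0.035,0,0,0,60,0,0,-0.04,0,0,0,60,0,0,-0.04,0,0,0,60])

```text
clock: 20.65
position: [498.5, 32.4, 201.9]
orientation: [-3.129, -0.283, 0.003]
ft_force: [2.8, 0.8, 0.5]
finger_gap: 51.2
grasp_force: 0.0
```

Call:
servo_tool(moves=[-0.01,0,-0.02,0,0,0,60,-0.01,0,-0.01,0,0,0,60,0,0,0,0,0,0,60,0,0,0,0,0,0,60,0,0,0,0,0,0,60,0,0,0,0,0,0,60,0,0,0,0,0,0,60,0,0,0,0,0,0,60])

```text
clock: 21.32
position: [479.5, 28.8, 229.9]
orientation: [-3.129, -0.283, 0.002]
ft_force: [-0.1, -0.7, -0.6]
finger_gap: 51.5
grasp_force: 0.0
```

```bash
python3 chk.py w11
```

```text
21.3167 [479.50822452  28.84858536 229.91303705] [-3.12870450e+00 -2.82683820e-01  2.09554604e-03] [-0.09702735 -0.70652129 -0.632389  ] 51.535656775510496
head 534 [284.3  37.1] mean [622.3  31.4  83.3] lo [612.6  21.1  67.1] hi [633.8  41.6  86.6]
brass 139 [267.4  67.9] mean [595.4  40.6  35.2] lo [584.3  37.1  33.4] hi [606.4  44.2  36.7]
brass 42 [228.2  85.1] mean [569.6  78.7  35.2] lo [566.2  75.3  33.9] hi [573.1  82.3  37.2]
brass 41 [302.   93.2] mean [575.4  -1.1  35.2] lo [572.2  -4.6  33.8] hi [579.    1.9  36.4]
brass 45 [224.7 126.9] mean [523.6  74.9  35.3] lo [520.2  71.2  33.9] hi [527.  79.  37.]
brass 42 [296.2 134.3] mean [529.6  -3.8  35.4] lo [525.9  -7.   33.3] hi [533.4  -0.7  37.1]
handle 194 [257.5 166.3] mean [498.4  33.8  88.8] lo [491.9  27.   86.4] hi [504.8  40.4  90.3]
```

View pics/w11.png

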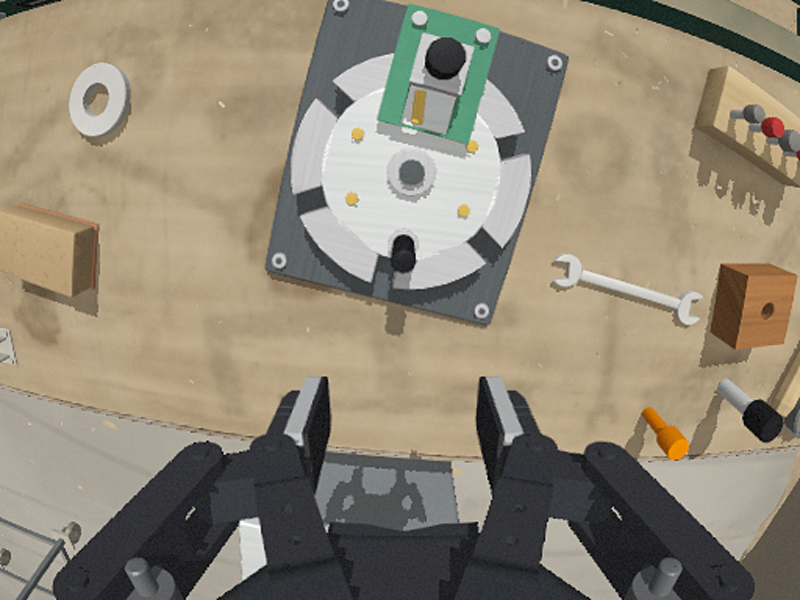

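The pin head sits down on the guide at (445,57) and the bar at (419,105) shows wholly in the window. The gripper is clear and the other things haven't moved. Handing in.

```bash
python3 -c "from cell import bot; print(bot.job_done())"
```

```text
the job is handed in; nothing more can be done
None
```

The job is handed in: the marked bar shows wholly in the window, the lock pin is fully home with its head on the guide, and the arm is clear, after about 21 s of the 72 s allowed.

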